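# Hang the mouthguard case on the gated hook and tug-test it

## Task

Pick the teal mouthguard case off the turntable and hang it by its steel bail on the cabinet's hook, pressing the bail's bar down past the sprung orange gate until the gate snaps shut above it. While still holding the case, tug it down gently (about 8 newtons, never more than 20) to make sure it is held, then let go and leave it hanging still. Leave the bottle, the jar and the dumbbell where they stand.

Things in the scene. Friction and masses are not known exactly. Their poses are not given: they have to be found in the camera images.
- case_grip (a point): Middle of the upright steel bail on the teal mouthguard case (about 0.12 kg). Bail: two side bars 6 mm (y) by 8 mm (x), outer faces 46 mm apart along y, inner 34 mm, joined by a top bar. Grip both side bars across y from above here: 13 mm below the top bar's centre, 54 mm above the teal body, 114 mm above the case's underside. z up. A half turn about z changes nothing.
- case_bar (a point): Centre of the bail's round top bar (6 mm thick, along the case's y), 127 mm above the case's underside; the opening under it is 64 mm high down to the teal body. Axes as case_grip.
- hook_seat (a point): Nominal seat of the steel hook: the flat upper face of a bar 10 mm wide (y), 7 mm thick. x points from the hook's free end to the cabinet, y across the hook, z up. The slot for the bail's bar runs from x = 0 (tip) to 22 mm (back block); lower the bar at x = 4 to 8 mm. Once hung, its centre is 3 mm above the true seat, which lies up to 10 mm higher or lower than shown: feel for it.
- gate (a joint): Orange sprung gate over the hook's slot, 9 mm wide, 18 mm long, hinged on the 28 mm high back block 24 mm above the seat, reaching to 2 mm from the tip. 0 rad = shut (level); grows to 1.3 as it is pushed down. A bar pressed on it meets some 4 to 8 N; it snaps shut by itself above the bar when the bar's centre is 4 to 8 mm above the seat. It does not open upwards.
- turntable_top (a point): Centre of the top face of the round white turntable (330 mm across, 24 mm above the table) on which the case and bystanders stand; it turns stiffly.
- cabinet: Fixed blue latch cabinet, 160 mm deep (x), 240 wide (y), 170 high; origin at the centre of its underside; x points away from its door. The hook is clamped on its roof and stands out 90 mm in front of the door; it gives way only about 1 mm per 8 N, so pull slowly.
- case: The teal mouthguard case: body 76 mm wide (y), 32 thick (x), 60 high, with a steel bail on top; origin at the centre of its underside, z up, standing on the turntable.
- bottle: Bystander: stainless bottle, 66 mm diameter, 150 mm high; origin at the centre of its underside.
- jar: Bystander: glass jar, 68 mm diameter, 90 mm high; origin at the centre of its underside.
- dumbbell: Bystander: cast iron mini dumbbell, 110 mm long (x), heads 48 mm square; origin at the centre of its underside.
- hook_tip (a point): Nominal top of the hook's upturned tip, 28 mm above the seat; the tip is 6 mm thick (x), 10 mm wide (y). The bail passes over it from the free end (moving along +x of these axes, same as hook_seat) with its bar above the tip. The whole hook is clamped up to 10 mm higher or lower than this, differing each time and not measured.
Mind the look-alikes: they are no part of the job. Of the things like the case, leave any that is yellow; of the rest the smaller one is meant.

How it is judged (in metres and radians):
On the way, in this order (a step that is already met when the one before it is completed fails the run):
1. the case is held in the fingers and lifted clear of the turntable (height (world z) of case above 0.05 m and contact force between case and the fingers above 1 N), for 0.2 s.
2. with the bail's bar in the hook below the shut gate and the case still in the fingers, it is pulled down on the hook with more than 5 N for 0.2 s (x of case_bar in the frame of hook_seat between -0.001 and 0.023 m and z of case_bar in the frame of hook_seat between -0.012 and 0.0145 m and value of joint gate below 0.15 rad and contact force between case and the fingers above 1 N and contact force between case and cabinet above 5 N), for 0.2 s.
At the end, for the whole second after the job is handed in: The case hangs by its bar in the hook's slot (bar centre 14.5 mm above to 12 mm below the nominal seat), gate shut above it (under 0.15 rad), within 0.25 rad of plumb, still (under 0.05 m/s), released; bystanders not moved over 40 mm nor tipped (x of case_bar in the frame of hook_seat between -0.001 and 0.023 m and y of case_bar in the frame of hook_seat between -0.017 and 0.017 m and z of case_bar in the frame of hook_seat between -0.012 and 0.0145 m and value of joint gate below 0.15 rad and angle between case's own z axis and vertical below 0.25 rad and linear speed of case below 0.05 m/s and contact force between case and the fingers below 0.05 N); the robot touches nothing.
It fails at once if the case is pressed on the hook or cabinet with more than 22 N (contact force between case and cabinet above 22 N).
It fails at once if the bottle is moved more than 40 mm or tipped (distance of bottle from where it was at the start of the episode above 0.04 m or angle between bottle's own z axis and vertical above 0.4 rad).
It fails at once if the jar is moved more than 40 mm or tipped (distance of jar from where it was at the start of the episode above 0.04 m or angle between jar's own z axis and vertical above 0.4 rad).
It fails at once if the dumbbell is moved more than 40 mm (distance of dumbbell from where it was at the start of the episode above 0.04 m).
It also fails if it takes over 72 s, if anything falls off the work surface, if the arm or the gripper's body presses on something with over 40 N, if the wrist force passes 120 N, or if a joint passes its speed limit or range.

## Robot

A 6-joint arm with a two-finger parallel gripper is mounted at the origin on the work surface. World frame = base frame: x ahead of the robot, y to its left, z up, the work surface at z = 0. Lengths are in m, angles in degrees, forces in N, time in s.
With the tool pointing down it reaches from about 0.35 to 0.875 m from the base axis. Payload 4.2 kg.
Tool frame: the origin (TCP) lies on the front face of the gripper's body, between the roots of the fingers; the fingertips stand finger_overhang ahead of it and the grasp point (between the pads) lies 51 mm ahead of it (finger_overhang is the distance from the TCP to the fingertips, in m); z points along the fingers, y is the line along which they close (so a half turn about z gives the same grasp; the last joint's range is limited). The gripper opens to 87 mm and grips with 3 to 60 N. Pads are 19 mm wide; open, the fingers measure 117 mm over their backs; the gripper's body (75 mm by 190 mm) begins 51 mm behind the grasp point.
Start: joints at [80.707, 22.042, 0.453, 0, -68.411, -14.817], TCP at [0.255, 0.57, 0.292] pointing down, gripper open.
Joint ranges: [-179.83, 179.83], [-69.29, 118.12], [-61.27, 80.66], [-181.25, 117.63], [-171.15, -9.14], [-177.46, 177.46]. Speed limits (degrees/s): [159.86, 159.86, 180, 180, 180, 180].

## Interface

Orientations are given as a 3x3 rotation matrix whose columns are the frame's x, y, z axes.
In Python, from station import sense, capture, camera_model, finish_job, finger_overhang gives the robot as it stands. The module is installed in compiled form; this text tells all that it offers.
- The arm moves only by the tool jog_arm, never from a script. Its argument "rows" is a list that holds one entry, the list of rows, each a list of 4 numbers: the shift along the tool's x, y, z in m, then the turn about the tool's z in rad. A call has 1 to 20 rows; each row shifts and turns the commanded pose from where the row before left it, along the tool's axes as they then stand; what a row does not reach is not made up. A row lasts 1/8 s, in which the tool goes at most 62.5 mm and 10.7 degrees, less where a joint would pass 70% of its speed; a pose out of reach is approached as far as the arm can. A call is refused whole if a number of a shift passes 0.0625 or a number of a turn 0.188, either way. A call with a gripper value outside its range is refused whole. "claw" is the opening, from 0 (shut) to 1 (fully open), set as the call begins (left out, the last holds). The fingers move at their own pace and stop on an object; the grip force is fixed at half the most. Time passes only in rows, so rows that do not move let the fingers close. It gives the time, the measured TCP pose, the force, the opening and the grip force at its end, in the units of the state.
- sense(): the state, without advancing time (a new reading comes with each control period).
- capture(name): name is "scene" or "top"; returns the picture (400x640x3 uint8, red, green, blue); there is no depth.
- camera_model(name): a dict with "fovy" (degrees; the focal length in pixels is half the picture's height over the tangent of half this angle, whatever the lens; pixels are square), "cx", "cy" (the principal point, pixels), "eye" and "rotation" of the camera in the world. Camera axes: x right, y down, z forward; pixel columns grow to the right and rows downward; lengths in m; the calibration is good to about 2 mm. A picture is of the moment at which its call begins. camera_model takes no time and is no camera call.
- finish_job(): hands the job in; it is judged then, once.
The state is a dict: "time_s": time; "joints": joint angles; "joint_velocities": joint speeds; "effort": joint torques, N m; "tcp_pos": TCP position; "ee_rot": TCP orientation; "wrist_force": force on the tool from outside, world axes, zero at the start; "moment": the same for the moment, N m; "gripper_width": opening from 0.0 (shut) to 1.0 (fully open); "gripper_force": force on a finger pad.
Only numpy, scipy, OpenCV 4.12 (cv2) and the standard library are available. Lean on these libraries where they do the work, as an engineer would, in place of code of your own. Each camera call takes 0.05 s, during which the arm holds its last target. There are 200 camera calls.

## Working session

There is one attempt and no reset: what is moved stays moved. The work goes in short steps, Python scripts to look and compute and a tool call to move; the robot and the scene stay as the last step left them, time stands still between calls to the robot, and variables do not carry over. Pictures are saved under pics/ and viewed, at most 10 in all, crops included, and the job is handed in when it is done.

Besides the shell and the picture viewer there is one more tool, called after "Call:" in YAML: its name, and indented under it one key for each argument. jog_arm: Moves the arm, as the interface text tells. Its arguments: {"type":"object","properties":{"rows":{"type":"array"},"claw":{"type":"number"}},"required":["rows"]}

```bash
mkdir -p pics
python3 - <<'E'
from station import *
import cv2,numpy as np
print(sense()); print(finger_overhang if not callable(finger_overhang) else finger_overhang())
for n in("scene","top"):
    im=capture(n); cv2.imwrite(f"pics/{n}0.png",im[:,:,::-1]); print(n,camera_model(n))
E
```

```text
{'time_s': 0.0, 'joints': array([ 8.07071557e+01,  2.20912603e+01,  3.79124091e-01, -3.02942410e-02,
       -6.84110829e+01, -1.48163194e+01]), 'joint_velocities': array([-0.02898962,  0.0414099 ,  0.06628508, -0.08329043,  0.04528177,
        0.02671798]), 'effort': array([-9.19236882e-04, -3.90663207e+01,  1.87402046e+01,  4.22001645e+00,
        1.08812356e-02, -2.03806576e-04]), 'tcp_pos': array([0.25508724, 0.57007398, 0.29114632]), 'ee_rot': array([[ 9.12689189e-01, -4.08653584e-01, -8.32458640e-04],
       [-4.08654425e-01, -9.12686906e-01, -2.04291494e-03],
       [ 7.50704114e-05,  2.20473429e-03, -9.99997567e-01]]), 'wrist_force': array([ 0.31118224, -0.96325762, -0.12508005]), 'moment': array([ 0.01016985,  0.00409281, -0.04146556]), 'gripper_force': 0.0, 'gripper_width': 0.9980349786964458}
0.0697
scene {'fovy': 48.997166056085476, 'cx': 315.4701965129491, 'cy': 199.33749794975344, 'eye': array([0.9650405 , 0.62722846, 0.90182865]), 'rotation': array([[-0.74579248,  0.47101577, -0.47110266],
       [ 0.66617023,  0.53078779, -0.52390986],
       [ 0.00328574, -0.70456261, -0.70963423]])}
top {'fovy': 46.73797530358724, 'cx': 325.07847223103164, 'cy': 192.42910954137105, 'eye': array([0.27328397, 0.09086079, 1.36475042]), 'rotation': array([[-2.96421921e-03, -9.86179678e-01,  1.65652818e-01],
       [-9.99995056e-01,  3.09715742e-03,  5.44205347e-04],
       [-1.04973711e-03, -1.65650386e-01, -9.86183983e-01]])}
```

View pics/scene0.png

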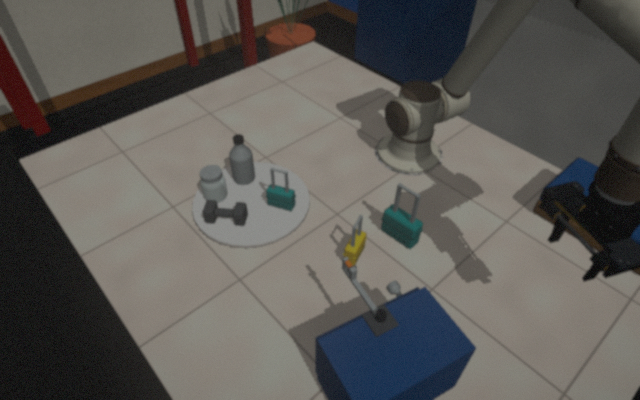

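View pics/top0.png

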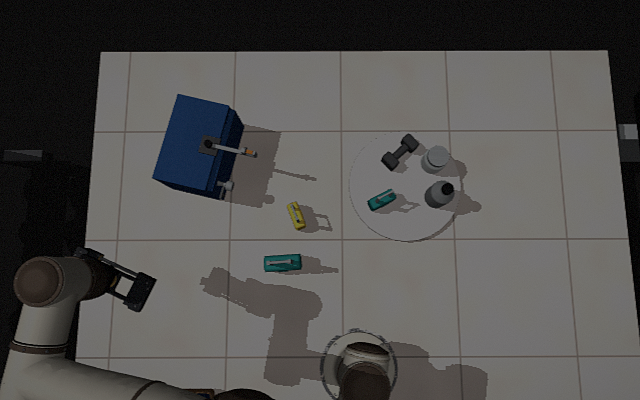

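The scene shows the teal case on the turntable (scene ~(281,197), top ~(381,199)). A larger teal case and a yellow one stand on the table. The hook tip is at about top (255,154) / scene (350,268).

```bash
cat > h.py <<'E'
import numpy as np,cv2
from station import *
def cam(n):
    m=camera_model(n); f=200/np.tan(np.radians(m["fovy"]/2)); return m,f
def ray(n,u,v):
    m,f=cam(n); d=m["rotation"]@np.array([(u-m["cx"])/f,(v-m["cy"])/f,1]); return m["eye"],d
def onz(n,u,v,z):
    e,d=ray(n,u,v); return e+d*(z-e[2])/d[2]
def tri(a,b):
    (e1,d1),(e2,d2)=ray("scene",*a),ray("top",*b)
    s=np.linalg.lstsq(np.c_[d1,-d2],e2-e1,rcond=None)[0]
    p,q=e1+s[0]*d1,e2+s[1]*d2; return (p+q)/2,np.linalg.norm(p-q)
def proj(n,P):
    m,f=cam(n); c=m["rotation"].T@(np.asarray(P)-m["eye"]); return c[:2]/c[2]*f+[m["cx"],m["cy"]]
E
python3 - <<'E'
from h import *
a=cv2.imread("pics/scene0.png");b=cv2.imread("pics/top0.png")
for n,im in(("scene",a),("top",b)):
    h=cv2.cvtColor(im,cv2.COLOR_BGR2HSV)
    m=cv2.inRange(h,(80,90,40),(98,255,255))
    k,l,s,c=cv2.connectedComponentsWithStats(m)
    for i in range(1,k):
        if s[i,4]>40:print(n,s[i],c[i],cv2.minAreaRect(np.argwhere(l==i)[:,::-1].astype(np.float32)))
def crop(im,x,y,w,h): return cv2.resize(cv2.convertScaleAbs(im[y:y+h,x:x+w],alpha=1.5),(400,300),interpolation=cv2.INTER_CUBIC)
out=np.vstack([np.hstack([crop(a,250,157,64,48+8-8),crop(b,350,175,64,48)]),np.hstack([crop(a,320,250,96,72),crop(b,190,125,80,60)])])
cv2.imwrite("pics/crops.png",out)
E
```

```text
scene [267 186  27  24 415] [280.15903614 196.4746988 ] ((279.6269226074219, 196.53460693359375), (27.802736282348633, 18.593626022338867), 15.255120277404785)
scene [384 207  38  41 742] [403.50539084 225.00943396] ((402.4615478515625, 223.6923065185547), (43.04956817626953, 26.820261001586914), 40.36453628540039)
top [368 189  28  20 221] [381.09954751 199.28506787] ((381.6000671386719, 198.70001220703125), (10.733125686645508, 26.385601043701172), 63.43495178222656)
top [264 254  36  17 429] [281.97435897 262.34731935] ((281.4822082519531, 262.2512512207031), (14.961880683898926, 35.69477081298828), 85.91438293457031)
```

View pics/crops.png

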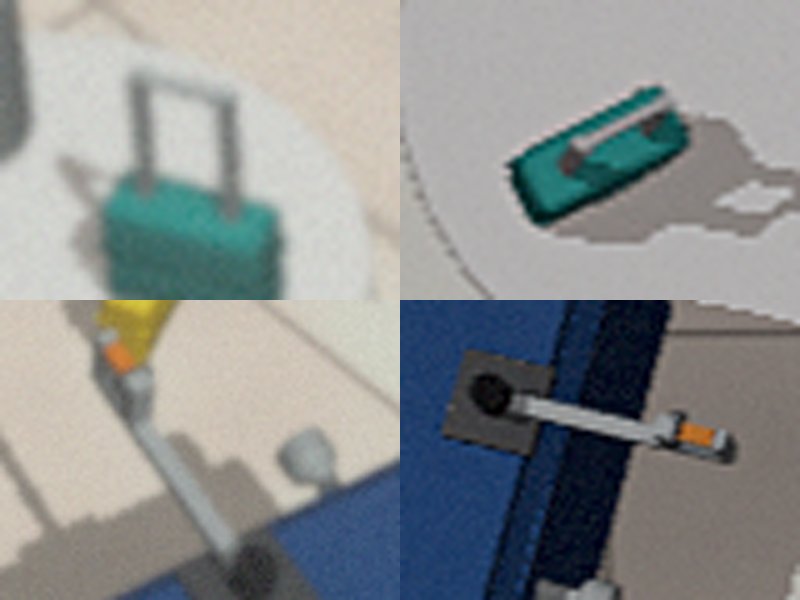

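The crops show the bail top bar centre at about scene (279.8,170.1) / top (385.5,195.2). The orange gate is at about scene (348.8,263.7) / top (249.4,152.4), with the hook arm running to the roof plate.

Run:
```python
from h import *
np.set_printoptions(precision=4,suppress=True)
print("bar",tri((279.8,170.1),(385.5,195.2)), onz("top",385.5,195.2,.151),onz("scene",279.8,170.1,.151))
for n,s in(("top",[(378,199),(392.9,191.5)]),("scene",[(272,168.9),(287.7,171.4)])):
    p=[onz(n,*x,.151) for x in s]; d=p[1]-p[0]; print(n,"bar dir",np.degrees(np.arctan2(d[1],d[0])),np.linalg.norm(d))
# gate orange
C={}
for n in("scene","top"):
    im=cv2.imread(f"pics/{n}0.png");h=cv2.cvtColor(im,cv2.COLOR_BGR2HSV)
    m=cv2.inRange(h,(5,110,60),(17,255,255))
    x0,y0=(335,250) if n=="scene" else (235,140)
    pts=np.argwhere(m[y0:y0+30,x0:x0+30])[:,::-1]+[x0,y0]
    C[n]=pts.mean(0); print(n,len(pts),C[n],cv2.minAreaRect(pts.astype(np.float32)))
g,e=tri(C["scene"],C["top"]); print("gate",g,e)
z=g[2]
# hook arm in top
a=onz("top",190+112/5,125+102/5,z); b=onz("top",190+328/5,125+150/5,z); d=a-b
print("plate,tip",a,b,"dir",np.degrees(np.arctan2(d[1],d[0])),np.linalg.norm(d))
# cabinet roof edges z=.17
im=cv2.imread("pics/top0.png");h=cv2.cvtColor(im,cv2.COLOR_BGR2HSV)
for nm,u in (("roof TL",(180,95)),("TR",(229,107)),("BR",(205,194)),("BL",(154,178))): print(nm,onz("top",*u,.17))
for u in((435,157),(440,195)):print("jar/bottle",onz("top",*u,.1))
```

```text
bar (array([ 0.4673, -0.0671,  0.1534]), np.float64(0.004127830333690481)) [ 0.4692 -0.0689  0.151 ] [ 0.4646 -0.0675  0.151 ]
top bar dir -63.411263424349826 0.04480166666361448
scene bar dir 125.09183217084153 0.042151694123673596
scene 33 [348.1515 263.2424] ((348.5000305175781, 263.5000305175781), (7.071067810058594, 4.242640495300293), 45.0)
top 23 [248.5652 151.4348] ((248.5, 151.5), (7.0, 3.0), -0.0)
gate [0.5746 0.2882 0.2092] 0.0009006010472281617
plate,tip [0.5912 0.3814 0.2092] [0.5654 0.2696 0.2092] dir 77.02027801542465 0.11480084179891402
roof TL [0.7434 0.4845 0.17  ]
TR [0.7088 0.3504 0.17  ]
BR [0.4708 0.4057 0.17  ]
BL [0.5139 0.5417 0.17  ]
jar/bottle [ 0.5856 -0.2172  0.1   ]
jar/bottle [ 0.4775 -0.2265  0.1   ]
```

Call:
jog_arm:
  rows:
    - [[0.0324,0.0354,0,0],[0.0324,0.0354,0,0],[0.0324,0.0354,0,0],[0.0324,0.0354,0,0],[0.0324,0.0354,0,0],[0.0324,0.0354,0,0],[0.0324,0.0354,0,0],[0.0324,0.0354,0,0],[0.0324,0.0354,0,0],[0.0324,0.0354,0,0],[0.0324,0.0354,0,0],[0.0324,0.0354,0,0],[0.0324,0.0354,0,0],[0.0324,0.0354,0,0]]
  claw: 1

```text
time_s: 1.85
tcp_pos: [0.4669, -0.0688, 0.292]
ee_rot: [[0.913, -0.409, -0.0], [-0.409, -0.913, 0.0], [-0.0, 0.0, -1.0]]
wrist_force: [1.3, 0.8, 0.7]
gripper_width: 1.001
gripper_force: 0.0
```

Call:
jog_arm:
  rows:
    - [[0,0,0,0.186],[0,0,0,0.186],[0,0,0,0.186],[0,0,0,0.186],[0,0,0,0.186],[0,0,0,0.186],[0,0,0,0.186],[0,0,0,0.186],[0,0,0,0.186],[0,0,0,0.186],[0,0,0,0.186],[0,0,0,0.186],[0,0,0,0],[0,0,0,0]]

```text
time_s: 3.6
tcp_pos: [0.4667, -0.0672, 0.2921]
ee_rot: [[-0.882, -0.472, -0.0], [-0.472, 0.882, -0.0], [0.0, 0.0, -1.0]]
wrist_force: [-0.6, 1.0, 1.7]
gripper_width: 1.0
gripper_force: 0.0
```

Run:
```python
from h import *
np.set_printoptions(precision=4,suppress=True)
s=sense();R=s["ee_rot"];print(s["time_s"],s["tcp_pos"],R,s["wrist_force"],s["joints"])
a=capture("scene")[:,:,::-1];b=capture("top")[:,:,::-1]
cv2.imwrite("pics/s1.png",a);cv2.imwrite("pics/t1.png",b)
def crop(im,x,y,w,h): return cv2.resize(cv2.convertScaleAbs(im[y:y+h,x:x+w],alpha=1.5),(400,300),interpolation=cv2.INTER_CUBIC)
cv2.imwrite("pics/c1.png",np.hstack([crop(a,230,130,96,72),crop(b,340,150,96,72)]))
```

```text
3.6 [ 0.4667 -0.0672  0.2921] [[-0.8817 -0.4718 -0.0004]
 [-0.4718  0.8817 -0.    ]
 [ 0.0004  0.0002 -1.    ]] [-0.6214  0.9531  1.6844] [ 11.6128   6.957  -20.193   -0.0032 -62.8725 -73.4575]
```

View pics/c1.png

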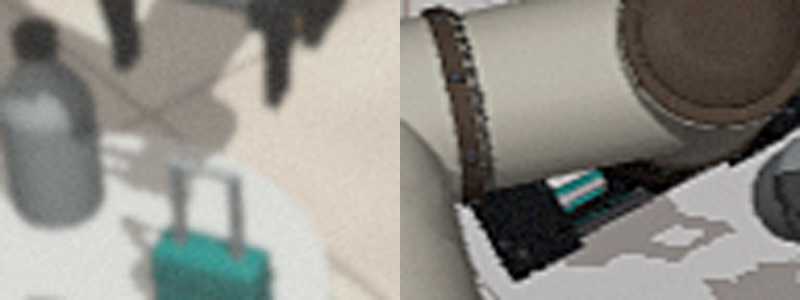

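The finger tips (scene crop (122,65) and (275,100)) straddle the bail (crop (205,168)), and the yaw matches. I'll descend and grip.

Call:
jog_arm:
  rows:
    - [[0,0,0.015,0],[0,0,0.015,0],[0,0,0.015,0],[0,0,0.015,0],[0,0,0.015,0],[0,0,0.015,0],[0,0,0.007,0],[0,0,0.006,0],[0,0,0,0]]

```text
time_s: 4.82
tcp_pos: [0.4668, -0.0672, 0.1892]
ee_rot: [[-0.883, -0.47, -0.0], [-0.47, 0.883, -0.0], [0.0, 0.0, -1.0]]
wrist_force: [-0.5, -0.7, 0.5]
gripper_width: 1.001
gripper_force: 0.0
```

Call:
jog_arm:
  rows:
    - [[0,0,0,0],[0,0,0,0],[0,0,0,0],[0,0,0,0],[0,0,0,0],[0,0,0,0],[0,0,0,0],[0,0,0,0]]
  claw: 0

```text
time_s: 5.82
tcp_pos: [0.467, -0.0672, 0.1893]
ee_rot: [[-0.883, -0.47, 0.0], [-0.47, 0.883, -0.0], [-0.0, -0.0, -1.0]]
wrist_force: [0.3, 0.2, 0.5]
gripper_width: 0.522
gripper_force: 29.9
```

Call:
jog_arm:
  rows:
    - [[0,0,-0.01,0],[0,0,-0.03,0],[0,0,-0.035,0],[0,0,-0.035,0],[0,0,-0.035,0],[0,0,-0.035,0],[0,0,0,-0.169],[0,0,0,-0.169],[0,0,0,-0.169],[0,0,0,-0.169],[0,0,0,-0.17],[0,0,0,0]]

```text
time_s: 7.32
tcp_pos: [0.4665, -0.0672, 0.3695]
ee_rot: [[-0.236, -0.972, -0.0], [-0.972, 0.236, 0.0], [-0.0, 0.0, -1.0]]
wrist_force: [-0.4, -0.5, -0.6]
gripper_width: 0.523
gripper_force: 29.9
```

Call:
jog_arm:
  rows:
    - [[-0.03,-0.002,0,0],[-0.038,-0.003,0,0],[-0.038,-0.003,0,0],[-0.038,-0.003,0,0],[-0.038,-0.003,0,0],[-0.038,-0.003,0,0],[-0.038,-0.003,0,0],[-0.037,-0.001,0,0],[0,0,0,0],[0,0,0,0],[0,0,0,0]]

```text
time_s: 8.7
tcp_pos: [0.556, 0.2138, 0.3696]
ee_rot: [[-0.236, -0.972, 0.0], [-0.972, 0.236, 0.0], [-0.0, -0.0, -1.0]]
wrist_force: [0.7, -0.5, -1.7]
gripper_width: 0.527
gripper_force: 29.9
```

Run:
```python
from h import *
np.set_printoptions(precision=4,suppress=True)
s=sense();R=s["ee_rot"];print(s["time_s"],s["tcp_pos"],R[:,1],s["wrist_force"],s["gripper_force"],s["joints"])
a=capture("scene")[:,:,::-1];b=capture("top")[:,:,::-1]
cv2.imwrite("pics/s2.png",a);cv2.imwrite("pics/t2.png",b)
def crop(im,x,y,w,h,W,H): return cv2.resize(cv2.convertScaleAbs(im[y:y+h,x:x+w],alpha=1.5),(W,H),interpolation=cv2.INTER_CUBIC)
cv2.imwrite("pics/c2.png",np.hstack([crop(a,300,150,100,150,400,600),crop(b,180,110,100,150,400,600)]))
```

```text
8.7 [0.556  0.2138 0.3696] [-0.9719  0.2355 -0.0001] [ 0.7008 -0.4919 -1.7007] 29.864598410617873 [ 36.595   16.7628   3.7249   0.0005 -76.9577 -50.2175]
```

View pics/c2.png

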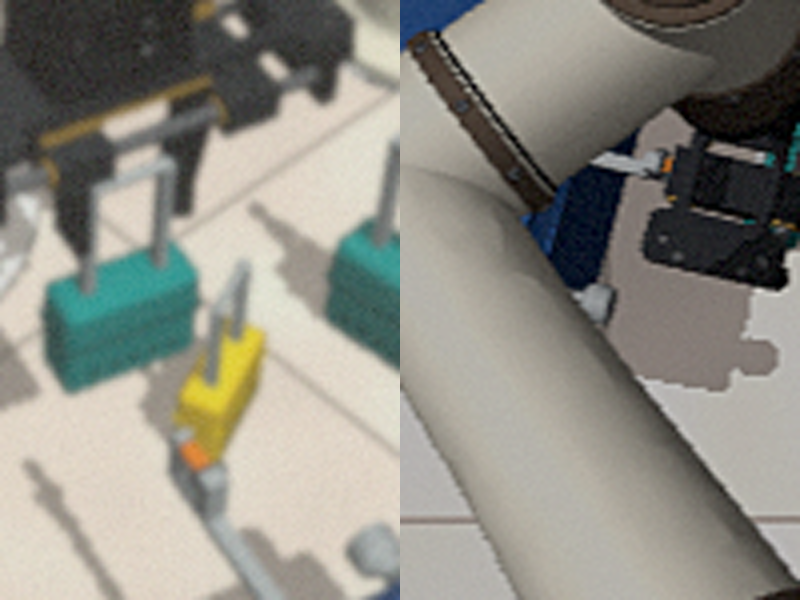

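The case is held square in the fingers, with its bar centre at about scene (332.5,193.8). The hook's gate is at about scene (348.7,264.2) and its tip at about (345,259).

Run:
```python
from h import *
np.set_printoptions(precision=4,suppress=True)
s=sense();T=s["tcp_pos"]
print("bar on plane",onz("scene",332.5,193.75,T[2]-.038),T)
hx=np.array([np.cos(np.radians(76.5)),np.sin(np.radians(76.5)),0]);hy=np.array([-hx[1],hx[0],0])
im=cv2.imread("pics/s2.png");h=cv2.cvtColor(im,cv2.COLOR_BGR2HSV);m=cv2.inRange(h,(5,110,60),(17,255,255))
p=np.argwhere(m[255:275,338:360])[:,::-1]+[338,255];print(len(p),p.mean(0))
P=np.array([onz("scene",*q,.209) for q in p]);o=P.mean(0);print("orange",o,"along",np.percentile((P-o)@hx,[2,98]),"across",np.percentile((P-o)@hy,[2,98]))
for n,q in(("tipend",(345,258.7)),("block",(352,271))):
    w=onz("scene",*q,.212);print(n,w,(w-o)@hx,(w-o)@hy)
b=cv2.imread("pics/top0.png");h=cv2.cvtColor(b,cv2.COLOR_BGR2HSV);m=cv2.inRange(h,(5,110,60),(17,255,255))
p=np.argwhere(m[145:160,240:260])[:,::-1]+[240,145]
P=np.array([onz("top",*q,.209) for q in p]);o=P.mean(0);print("orange top",o,"along",np.percentile((P-o)@hx,[2,98]),"across",np.percentile((P-o)@hy,[2,98]))
for z in(.2,.209,.215):print(onz("top",255.6,155,z))
```

```text
bar on plane [0.5532 0.2164 0.3317] [0.5561 0.2139 0.3697]
33 [348.2121 263.3333]
orange [0.5743 0.2887 0.209 ] along [-0.0074  0.0074] across [-0.0048  0.0043]
tipend [0.5728 0.2781 0.212 ] -0.010658685928358336 -0.0010469845151828024
block [0.5833 0.3078 0.212 ] 0.020641949740496074 -0.004292012722944598
orange top [0.5749 0.2879 0.209 ] along [-0.0078  0.008 ] across [-0.0043  0.0041]
[0.5677 0.271  0.2   ]
[0.5654 0.2696 0.209 ]
[0.5639 0.2686 0.215 ]
```

Call:
jog_arm:
  rows:
    - [[0,0,0.017,0],[0,0,0.02,0],[0,0,0.02,0],[0,0,0.02,0],[0,0,0.017,0],[0,0,0.0076,0],[0,0,0,0],[0,0,0,0]]

```text
time_s: 9.8
tcp_pos: [0.5566, 0.2148, 0.2686]
ee_rot: [[-0.234, -0.972, 0.002], [-0.972, 0.234, 0.001], [-0.001, -0.001, -1.0]]
wrist_force: [-0.3, 0.4, -1.5]
gripper_width: 0.524
gripper_force: 29.9
```

Call:
jog_arm:
  rows:
    - [[-0.01,0,0,0],[-0.01,0,0,0],[-0.01,-0.001,0,0],[-0.01,0,0,0],[-0.005,0,0,0],[-0.005,0,0,0],[-0.005,0,0,0],[-0.005,0,0,0],[-0.005,0,0,0],[-0.005,0,0,0],[0,0,0,0],[0,0,0,0],[0,0,0,0],[0,0,0,0]]

```text
time_s: 11.55
tcp_pos: [0.5736, 0.2824, 0.2677]
ee_rot: [[-0.234, -0.972, 0.0], [-0.972, 0.234, 0.0], [-0.0, -0.0, -1.0]]
wrist_force: [0.0, -0.6, -1.4]
gripper_width: 0.527
gripper_force: 29.9
```

Run:
```python
from h import *
np.set_printoptions(precision=4,suppress=True)
s=sense();print(s["time_s"],s["tcp_pos"],s["wrist_force"],s["moment"])
a=capture("scene")[:,:,::-1];cv2.imwrite("pics/s3.png",a)
cv2.imwrite("pics/c3.png",cv2.resize(cv2.convertScaleAbs(a[225:300,300:400],alpha=1.5),(800,600),interpolation=cv2.INTER_CUBIC))
```

```text
11.55 [0.5736 0.2824 0.2677] [ 0.0137 -0.5741 -1.432 ] [ 0.0668 -0.1163  0.0585]
```

View pics/c3.png

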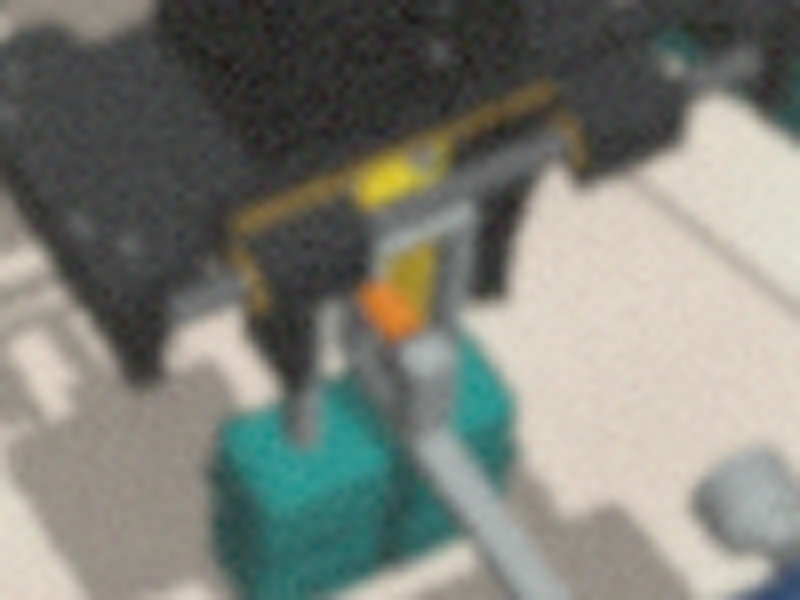

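The hook passes through the bail opening: gate at crop (390,310), between the side bars at x≈325 and 460. Next I'll check the bar's position along the hook.

Run:
```python
from h import *
np.set_printoptions(precision=4,suppress=True)
hx=np.array([.2334,.9724,0]);hy=np.array([-hx[1],hx[0],0]);g=np.array([.5746,.2883,.209])
s=sense();T=s["tcp_pos"];t=T-[0,0,.038]
print("tcp rel: x in slot",(T-g)@hx+.011,"y",(T-g)@hy)
for u in((385,250),(470,213)):
    w=onz("scene",300+u[0]/8,225+u[1]/8,t[2]);print("bar pt rel tcp",(w-t)@hx,(w-t)@hy)
im=cv2.imread("pics/s3.png");h=cv2.cvtColor(im,cv2.COLOR_BGR2HSV);m=cv2.inRange(h,(5,130,60),(15,255,255))
p=np.argwhere(m[255:275,338:360])[:,::-1]+[338,255];print(len(p),p.mean(0))
```

```text
tcp rel: x in slot 0.005086111563409376 y -0.0003702027892145347
bar pt rel tcp 0.004446128017810176 0.0003140242241801859
bar pt rel tcp 0.004579148667642988 0.024204855239982902
28 [347.8571 263.2857]
```

Call:
jog_arm:
  rows:
    - [[0.001,0,0.003,0],[0,0,0.003,0],[0,0,0.003,0],[0,0,0.002,0],[0,0,0.002,0],[0,0,0,0],[0,0,0,0]]

```text
time_s: 12.48
tcp_pos: [0.5734, 0.2816, 0.2547]
ee_rot: [[-0.234, -0.972, 0.0], [-0.972, 0.234, 0.0], [-0.0, -0.0, -1.0]]
wrist_force: [0.4, 0.0, -1.9]
gripper_width: 0.528
gripper_force: 29.9
```

Call:
jog_arm:
  rows:
    - [[0,0,0.002,0],[0,0,0.002,0],[0,0,0.002,0],[0,0,0,0],[0,0,0,0]]

```text
time_s: 13.1
tcp_pos: [0.5734, 0.2816, 0.2487]
ee_rot: [[-0.234, -0.972, 0.0], [-0.972, 0.234, 0.0], [-0.0, -0.0, -1.0]]
wrist_force: [-0.3, -0.1, -1.1]
gripper_width: 0.527
gripper_force: 29.9
```

Call:
jog_arm:
  rows:
    - [[0,0,0.002,0],[0,0,0.002,0],[0,0,0.002,0],[0,0,0,0],[0,0,0,0]]

```text
time_s: 13.72
tcp_pos: [0.5736, 0.2817, 0.2432]
ee_rot: [[-0.234, -0.972, 0.001], [-0.972, 0.234, 0.001], [-0.001, -0.001, -1.0]]
wrist_force: [-0.9, -0.6, 4.4]
gripper_width: 0.521
gripper_force: 29.9
```

Call:
jog_arm:
  rows:
    - [[0,0,0.001,0],[0,0,0.001,0],[0,0,0,0],[0,0,0,0]]

```text
time_s: 14.22
tcp_pos: [0.5736, 0.2819, 0.2411]
ee_rot: [[-0.234, -0.972, 0.001], [-0.972, 0.234, 0.001], [-0.001, -0.001, -1.0]]
wrist_force: [-0.2, 1.6, 5.2]
gripper_width: 0.522
gripper_force: 29.9
```

Call:
jog_arm:
  rows:
    - [[0,0,0.001,0],[0,0,0.001,0],[0,0,0,0],[0,0,0,0]]

```text
time_s: 14.72
tcp_pos: [0.5738, 0.282, 0.2394]
ee_rot: [[-0.233, -0.972, 0.002], [-0.972, 0.233, 0.001], [-0.001, -0.002, -1.0]]
wrist_force: [-1.2, 0.2, 5.6]
gripper_width: 0.519
gripper_force: 29.9
```

Call:
jog_arm:
  rows:
    - [[0,0,0.0015,0],[0,0,0.0015,0],[0,0,0.001,0],[0,0,0.001,0],[0,0,0,0]]

```text
time_s: 15.35
tcp_pos: [0.5738, 0.2812, 0.2341]
ee_rot: [[-0.234, -0.972, 0.001], [-0.972, 0.234, -0.0], [0.0, -0.001, -1.0]]
wrist_force: [0.3, -1.3, 5.9]
gripper_width: 0.524
gripper_force: 29.9
```

Call:
jog_arm:
  rows:
    - [[0,0,0.001,0],[0,0,0.001,0],[0,0,0.001,0],[0,0,0,0]]

```text
time_s: 15.85
tcp_pos: [0.5726, 0.2804, 0.2293]
ee_rot: [[-0.235, -0.972, -0.003], [-0.972, 0.235, -0.002], [0.003, 0.003, -1.0]]
wrist_force: [0.0, -0.6, -1.4]
gripper_width: 0.528
gripper_force: 29.9
```

Call:
jog_arm:
  rows:
    - [[0,0,0.001,0],[0,0,0.001,0],[0,0,0,0]]

```text
time_s: 16.23
tcp_pos: [0.5732, 0.2819, 0.228]
ee_rot: [[-0.234, -0.972, -0.001], [-0.972, 0.234, -0.0], [0.0, 0.001, -1.0]]
wrist_force: [-0.2, -0.1, -1.2]
gripper_width: 0.526
gripper_force: 29.9
```

Call:
jog_arm:
  rows:
    - [[0,0,0.001,0],[0,0,0.001,0],[0,0,0,0],[0,0,0,0]]

```text
time_s: 16.73
tcp_pos: [0.5734, 0.2816, 0.2267]
ee_rot: [[-0.234, -0.972, 0.0], [-0.972, 0.234, 0.0], [-0.0, -0.0, -1.0]]
wrist_force: [1.1, 0.7, -1.2]
gripper_width: 0.525
gripper_force: 29.9
```

Call:
jog_arm:
  rows:
    - [[0,0,0.0005,0],[0,0,0.0005,0],[0,0,0,0],[0,0,0,0]]

```text
time_s: 17.23
tcp_pos: [0.5734, 0.2816, 0.2257]
ee_rot: [[-0.234, -0.972, 0.0], [-0.972, 0.234, -0.0], [0.0, -0.0, -1.0]]
wrist_force: [-0.2, -0.4, -1.0]
gripper_width: 0.525
gripper_force: 29.9
```

Call:
jog_arm:
  rows:
    - [[0,0,0.0005,0],[0,0,0.0005,0],[0,0,0,0],[0,0,0,0]]

```text
time_s: 17.73
tcp_pos: [0.5734, 0.2816, 0.2247]
ee_rot: [[-0.234, -0.972, 0.0], [-0.972, 0.234, 0.0], [-0.0, -0.0, -1.0]]
wrist_force: [-0.3, 0.3, -0.8]
gripper_width: 0.523
gripper_force: 29.9
```

Call:
jog_arm:
  rows:
    - [[0,0,0.0005,0],[0,0,0.0005,0],[0,0,0,0],[0,0,0,0]]

```text
time_s: 18.23
tcp_pos: [0.5734, 0.2816, 0.2236]
ee_rot: [[-0.234, -0.972, 0.0], [-0.972, 0.234, -0.0], [0.0, -0.0, -1.0]]
wrist_force: [-1.0, 1.0, -1.0]
gripper_width: 0.528
gripper_force: 29.9
```

Run:
```python
from h import *
a=capture("scene")[:,:,::-1];cv2.imwrite("pics/s4.png",a)
cv2.imwrite("pics/c4.png",cv2.resize(cv2.convertScaleAbs(a[240:300,310:390],alpha=1.6),(800,600),interpolation=cv2.INTER_CUBIC))
```

```text
(no output)
```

View pics/c4.png

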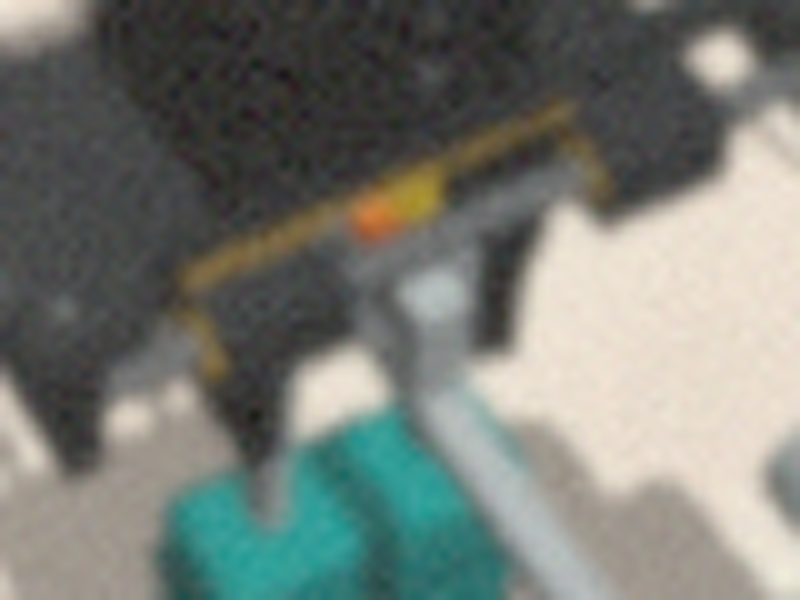

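The gate is shut (orange at crop (372,215)) and the hook passes inside the bail. The bar isn't on the seat yet, so I'll keep feeling downward.

Call:
jog_arm:
  rows:
    - [[0,0,0.0005,0],[0,0,0.0005,0],[0,0,0,0],[0,0,0,0]]

```text
time_s: 18.77
tcp_pos: [0.5734, 0.2816, 0.2227]
ee_rot: [[-0.234, -0.972, 0.0], [-0.972, 0.234, -0.0], [0.0, -0.0, -1.0]]
wrist_force: [-0.5, 0.2, -1.5]
gripper_width: 0.52
gripper_force: 29.9
```

Call:
jog_arm:
  rows:
    - [[0,0,0.0005,0],[0,0,0.0005,0],[0,0,0,0],[0,0,0,0]]

```text
time_s: 19.27
tcp_pos: [0.5734, 0.2816, 0.2217]
ee_rot: [[-0.234, -0.972, 0.0], [-0.972, 0.234, 0.0], [-0.0, -0.0, -1.0]]
wrist_force: [0.3, 0.7, -1.5]
gripper_width: 0.527
gripper_force: 29.9
```

Call:
jog_arm:
  rows:
    - [[0,0,0.0005,0],[0,0,0,0],[0,0,0,0]]

```text
time_s: 19.65
tcp_pos: [0.5734, 0.2816, 0.2214]
ee_rot: [[-0.234, -0.972, 0.0], [-0.972, 0.234, 0.0], [-0.0, -0.0, -1.0]]
wrist_force: [-0.4, -0.5, 1.1]
gripper_width: 0.529
gripper_force: 29.9
```

Call:
jog_arm:
  rows:
    - [[0,0,0.0005,0],[0,0,0,0],[0,0,0,0]]

```text
time_s: 20.02
tcp_pos: [0.5734, 0.2816, 0.221]
ee_rot: [[-0.234, -0.972, 0.0], [-0.972, 0.234, 0.0], [-0.0, -0.0, -1.0]]
wrist_force: [-1.6, -0.5, 3.3]
gripper_width: 0.523
gripper_force: 29.9
```

Call:
jog_arm:
  rows:
    - [[0,0,0.0005,0],[0,0,0,0],[0,0,0,0]]

```text
time_s: 20.4
tcp_pos: [0.5734, 0.2816, 0.2207]
ee_rot: [[-0.234, -0.972, 0.001], [-0.972, 0.234, 0.0], [-0.0, -0.001, -1.0]]
wrist_force: [-2.4, -0.3, 4.8]
gripper_width: 0.527
gripper_force: 29.9
```

Call:
jog_arm:
  rows:
    - [[0,0,0.0005,0],[0,0,0,0],[0,0,0,0]]

```text
time_s: 20.78
tcp_pos: [0.5735, 0.2816, 0.2205]
ee_rot: [[-0.234, -0.972, 0.001], [-0.972, 0.234, 0.0], [-0.0, -0.001, -1.0]]
wrist_force: [-2.7, -0.9, 6.3]
gripper_width: 0.522
gripper_force: 29.9
```

Call:
jog_arm:
  rows:
    - [[0,0,0.0003,0],[0,0,0,0],[0,0,0,0],[0,0,0,0],[0,0,0,0]]

```text
time_s: 21.4
tcp_pos: [0.5735, 0.2816, 0.2205]
ee_rot: [[-0.234, -0.972, 0.001], [-0.972, 0.234, 0.0], [-0.001, -0.001, -1.0]]
wrist_force: [-2.7, -1.1, 6.8]
gripper_width: 0.523
gripper_force: 29.9
```

The tug is at about 8 N and it holds. I'll relax it, then open and retreat upward.

Call:
jog_arm:
  rows:
    - [[0,0,-0.0006,0],[0,0,-0.0006,0],[0,0,-0.0006,0],[0,0,0,0],[0,0,0,0]]

```text
time_s: 22.02
tcp_pos: [0.5734, 0.2816, 0.221]
ee_rot: [[-0.234, -0.972, 0.0], [-0.972, 0.234, -0.0], [0.0, -0.0, -1.0]]
wrist_force: [-1.9, -0.3, 3.6]
gripper_width: 0.523
gripper_force: 29.9
```

Call:
jog_arm:
  rows:
    - [[0,0,0,0],[0,0,0,0],[0,0,0,0],[0,0,0,0],[0,0,0,0],[0,0,0,0],[0,0,0,0],[0,0,0,0]]
  claw: 1

```text
time_s: 23.02
tcp_pos: [0.5734, 0.2816, 0.2212]
ee_rot: [[-0.234, -0.972, 0.0], [-0.972, 0.234, 0.0], [-0.0, -0.0, -1.0]]
wrist_force: [0.5, -0.7, -0.1]
gripper_width: 0.998
gripper_force: 0.0
```

Call:
jog_arm:
  rows:
    - [[0,0,-0.004,0],[0,0,-0.006,0],[0,0,-0.01,0],[0,0,-0.015,0],[0,0,-0.02,0],[0,0,-0.03,0],[0,0,-0.03,0],[0,0,-0.03,0],[0,0,0,0],[0,0,0,0],[0,0,0,0],[0,0,0,0],[0,0,0,0],[0,0,0,0],[0,0,0,0],[0,0,0,0]]

```text
time_s: 25.02
tcp_pos: [0.5734, 0.2816, 0.3662]
ee_rot: [[-0.234, -0.972, 0.0], [-0.972, 0.234, -0.0], [-0.0, -0.0, -1.0]]
wrist_force: [0.3, 0.1, -0.6]
gripper_width: 0.998
gripper_force: 0.0
```

Run:
```python
from h import *
s=sense();print(s["time_s"],s["tcp_pos"],s["wrist_force"])
a=capture("scene")[:,:,::-1]
cv2.imwrite("pics/c5.png",cv2.resize(cv2.convertScaleAbs(a[220:310,300:420],alpha=1.6),(800,600),interpolation=cv2.INTER_CUBIC))
```

```text
25.025 [0.57335535 0.28159622 0.36616719] [ 0.28720588  0.1000678  -0.58413498]
```

View pics/c5.png

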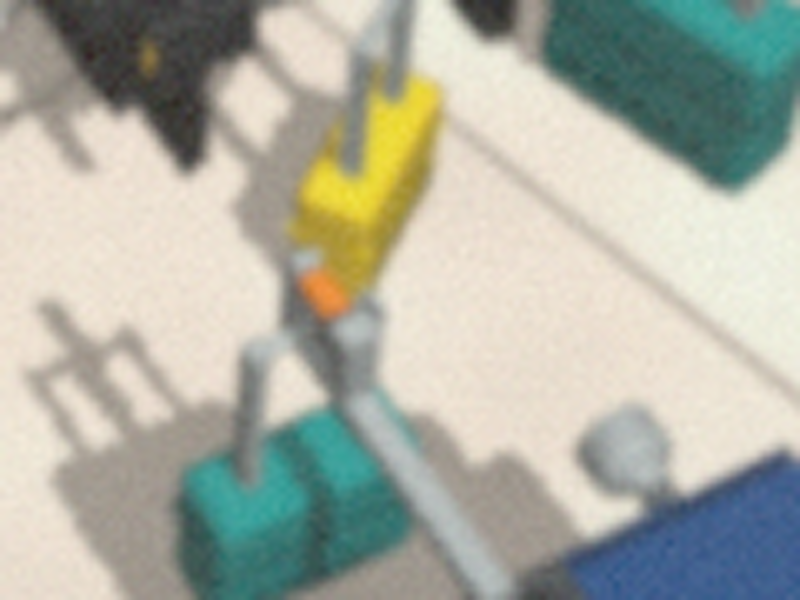

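The case hangs in the hook (bail at crop (255–300,345)) with the gate shut above it (325,292). I'll let any swing die out, then hand in.

Call:
jog_arm:
  rows:
    - [[0,0,0,0],[0,0,0,0],[0,0,0,0],[0,0,0,0],[0,0,0,0],[0,0,0,0],[0,0,0,0],[0,0,0,0],[0,0,0,0],[0,0,0,0],[0,0,0,0],[0,0,0,0],[0,0,0,0],[0,0,0,0],[0,0,0,0],[0,0,0,0],[0,0,0,0],[0,0,0,0],[0,0,0,0],[0,0,0,0]]

```text
time_s: 27.58
tcp_pos: [0.5734, 0.2816, 0.3661]
ee_rot: [[-0.234, -0.972, -0.0], [-0.972, 0.234, -0.0], [0.0, 0.0, -1.0]]
wrist_force: [-0.5, -0.3, -0.0]
gripper_width: 1.0
gripper_force: 0.0
```

Run:
```python
from h import *
for i in range(10):
    h=cv2.cvtColor(capture("scene"),cv2.COLOR_RGB2HSV);m=cv2.inRange(h,(80,90,40),(98,255,255))[270:320,315:370]
    print(np.argwhere(m).mean(0).round(2),end=" ")
```

```text
[26.66 28.07] [26.62 28.16] [26.6  28.14] [26.66 28.05] [26.64 28.15] [26.62 28.11] [26.59 28.11] [26.66 28.13] [26.71 28.09] [26.67 28.16]
```

It's still.

```bash
python3 -c "
from station import *
print(finish_job())"
```

```text
the job is handed in; nothing more can be done
None
```

The teal case hangs still on the cabinet's hook with the gate shut above its bar, after a tug of about 8 N that held. The arm is clear and the job is handed in; the hand-in returned no verdict.

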